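Load the jar warmer, set its hours wheel and start it

TASK

Stand the two loose jars in the two empty wells of the jar warmer, one in each and fully down, and push the ridges of the warmer's thumbwheel to roll it up until it reads 4 hours. When both jars are in and the wheel is set, press the start key and let it go. Leave the tin, bottle, loupe and nozzle on the bench where they are.

Things in the scene. Friction and masses are not known exactly. Their poses are not given: they have to be found in the camera images.
- warmer: Jar warmer, fixed on the bench: cream instrument 152 (x) by 255 (y) mm. Origin: on the bench under the middle of its depth, z up, front (-x) to the robot, +y to its left; turned up to 0.2 rad. Left: aluminium well block, x -74..74, y -40..128, flat top 66 mm up. Right: control housing, y -124..-40, its top sloping up away from the robot at 20 degrees, 60 mm high in front, 103 mm behind.
- well_0 (a point): Centre of the mouth of the front left well, at the block's top face; warmer frame (-32, 101, 66) mm. Six wells: round, 43 mm wide, 25 mm deep, flat floor; rows 64 mm and columns 57 mm apart. Four of them, different ones each time, already hold a jar like jar_a, its cap 18 mm above the block (seen in a picture, or felt on lowering a jar or fingertip there); two are empty.
- well_1 (a point): Centre of the mouth of the front middle well, as well_0; warmer frame (-32, 44, 66) mm.
- well_2 (a point): Centre of the mouth of the front right well, as well_0; warmer frame (-32, -13, 66) mm.
- well_3 (a point): Centre of the mouth of the back left well, as well_0; warmer frame (32, 101, 66) mm.
- well_4 (a point): Centre of the mouth of the back middle well, as well_0; warmer frame (32, 44, 66) mm.
- well_5 (a point): Centre of the mouth of the back right well, as well_0; warmer frame (32, -13, 66) mm.
- jar_a: One of two loose jars standing on the bench to the left of the warmer: plastic, white cap, 34 mm across, 43 mm tall (from 34 mm up the cap, 32 mm across), 28 to 70 g. Origin: centre of its underside, z up; down in a well the origin is 25 mm below the mouth and the top 18 mm stand out, so hold it by its top 16 mm to set it down in a well.
- jar_b: The other loose jar, the same as jar_a in every way. Origin: centre of its underside, z up. Close behind the jars stands the big rework machine: carry the jars along the front edge of the bench, as far as about y = 0, to keep the gripper clear of it.
- hours_wheel (a joint): Hours thumbwheel: black, grey ridges, on a level axle along warmer y, white figures 0 to 9. Value in rad, 0.628 (36 degrees) a figure: 0 reads 0, 2.513 reads 4. It grows as ridges are pushed away from the robot (over the top to warmer +x), which brings the next higher figure up from the near side. A sprung detent pulls it to the nearest figure (2 to 4 N at a ridge). Starts at 0, 1 or 2.
- wheel_axle (a point): Middle of the hours wheel on its axle, warmer frame (15, -82, 60) mm. The drum is 26 mm wide, 42 mm in radius, with ten ridges, 5 mm thick, out to 52 mm radius, one midway between each two figures. The wheel shows through a slot in the sloping face, which passes 30 mm from the axle.
- wheel_read (a point): Reading line on the drum, between two short dark marks beside the slot: 42 mm from the axle, 20 degrees from the top towards the robot; warmer frame (1, -82, 99) mm. With a figure here, the nearest ridges stand at 38 and at 2 degrees from the top towards the robot: push the 38 degree one to 2 degrees for the next figure; past half way the detent snaps it on.
- start_key (a joint): Start key: round grey push key, 20 mm across, on the sloping face in front of (nearer the robot than) the wheel. Value in m: 0 up, 0.005 fully pressed; moves square to the face (20 degrees off vertical; pressing straight down works), takes about 5 N and springs back.
- start_key_top (a point): Middle of the key's top face, warmer frame (-63, -82, 86) mm when up; it goes down with the key.
- tin: Bystander: round tin, 62 mm across, 20 mm high, on the bench between the jars. Origin: centre of its underside.
- flux: Bystander: bottle with black cap, 38 mm across, 87 mm tall, left of the jars. Origin: centre of its underside.
- magnifier: Bystander: small folding loupe, 36x32x19 mm, left of the bottle. Origin: centre of its underside.
- nozzle: Bystander: steel air nozzle, 24 mm square foot, 48 mm tall, far left. Origin: centre of its underside.

How it is judged:
By the outcome, as a careful person would: the job done as asked, in the order asked, and still so for the second after the job is handed in, with the robot touching nothing.
It also fails if it takes over 61 s, if anything falls off the work surface, if the arm or the gripper's body presses on something with over 40 N, if the wrist force passes 120 N, or if a joint passes its speed limit or range.

ROBOT

A 6-joint arm with a two-finger parallel gripper is mounted at the origin on a cart in front of the work surface, level with it; the furniture and walls round the work are solid. World frame = base frame: x ahead of the robot, y to its left, z up, the work surface at z = 0. Lengths are in m, angles in rad, forces in N, time in s.
With the tool pointing down it reaches from about 0.25 to 0.725 m from the base axis. Payload 4 kg.
Tool frame: the origin (TCP) lies midway between the tips of the shut fingers; the grasp point (between the pads) lies bot.pinch_z behind it (bot.pinch_z is the distance from the TCP to the grasp point, in m); z points along the fingers, y is the line along which they close (so a half turn about z gives the same grasp; the last joint's range is limited). The gripper opens to 85 mm and grips with 20 to 120 N. Pads are 22 mm wide; open, the fingers measure 114 mm over their backs; the gripper's body (76 mm by 85 mm) begins 54 mm behind the grasp point. The pads swing forward as they close: fully open they stand 13 mm farther back than shut.
Start: joints at [-1.186, 0.241, 0.005, 1.335, 0, 1.571], TCP at [0.188, -0.463, 0.191] pointing down, gripper open.
Joint ranges: [-2.72, 2.72], [-1.05, 1.87], [-1.09, 1.28], [-1.99, 2.15], [-1.42, 1.44], [-3.14, 3.14]. Speed limits (rad/s): [2.79, 2.79, 3.14, 3.14, 3.14, 3.14].

INTERFACE

Orientations are given as a unit quaternion [x, y, z, w].
In Python, from workcell import bot gives the robot as it stands.
- The arm moves only by the shell command python3 jog.py FILE, which reads ROWS from the file FILE. ROWS is a JSON list of rows, 1 to 10 of them, each written [[rx, ry, rz], [dx, dy, dz], opening]: a rotation vector rx, ry, rz in normalised numbers (1 is 180 degrees), then dx, dy, dz in fractions of the full range, 1 being 0.75 m, then the finger opening in m; each row is the pose to reach, as a shift and turn from the pose commanded when the command began, along the tool's axes at that moment; what a row does not reach only later rows make up. A row lasts 1/8 s, in which the tool goes at most 0.0625 m and 0.188 rad, less where a joint would pass 70% of its speed; a pose out of reach is approached as far as the arm can. The fingers move at their own pace and stop on an object; the grip force is fixed at half the most. Time passes only in rows, so rows that do not move let the fingers close. It prints the time, the measured TCP pose, the force, the opening and the grip force at its end. Shift and turn numbers lie between -1 and 1, and a call with a number outside is refused. Input that does not fit is refused with a message, and nothing moves.
- bot.get_obs(): the state, without advancing time (a new reading comes with each control period).
- bot.camera(name): name is "side" or "top"; returns the picture (480x640x3 uint8, red, green, blue); there is no depth.
- bot.calibration(name): a dict with "mtx" (3x3 intrinsics, pixels), "R" (3x3) and "t" (3): a world point X has camera coordinates R X + t. Camera axes: x right, y down, z forward; pixel columns grow to the right and rows downward; lengths in m; the calibration is good to about 2 mm. A picture is of the moment at which its call begins. calibration takes no time and is no camera call.
- bot.job_done(): hands the job in; it is judged then, once.
The state is a dict: "clock": time; "joint_pos": joint angles; "joint_vel": joint speeds; "tau": joint torques, N m; "eef_pos": TCP position; "tool_rot": TCP orientation; "ft_force": force on the tool from outside, world axes, zero at the start; "ft_torque": the same for the moment, N m; "grip_width": finger opening in m; "grasp_force": force on a finger pad.
Only numpy, scipy, OpenCV 4.12 (cv2) and the standard library are available. Lean on these libraries where they do the work, as an engineer would, in place of code of your own. Each camera call takes 0.05 s, during which the arm holds its last target. There are 200 camera calls.

## Working session

There is one attempt and no reset: what is moved stays moved. The work goes in short steps, Python scripts to look and compute and a shell command to move; the robot and the scene stay as the last step left them, time stands still between calls to the robot, and variables do not carry over. Pictures are saved under pics/ and viewed, at most 10 in all, crops included, and the job is handed in when it is done.

```bash
ls; mkdir -p pics; python3 - <<'E'
from workcell import bot
import cv2
for n in("side","top"):
    cv2.imwrite(f"pics/{n}0.png",bot.camera(n)[:,:,::-1]); c=bot.calibration(n); print(n,c["mtx"],c["R"],c["t"])
o=bot.get_obs();print(o,bot.pinch_z)
E
```

```text
jog.py
pics
workcell.py
side [[576.98399263   0.         319.50591533]
 [  0.         576.98399263 243.14698292]
 [  0.           0.           1.        ]] [[-0.88538271 -0.46480791  0.00714624]
 [-0.25035991  0.46382894 -0.84981329]
 [ 0.3916853  -0.75419913 -0.52703539]] [0.49968142 0.17018868 1.39395284]
top [[496.59835085   0.         318.47385823]
 [  0.         496.59835085 240.22860334]
 [  0.           0.           1.        ]] [[-0.02232737 -0.99966911  0.01277354]
 [-0.99859522  0.02168563 -0.04834578]
 [ 0.04805278 -0.01383503 -0.99874898]] [0.10049907 0.51753943 1.30877028]
{'clock': 0.1, 'joint_pos': array([-1.18597181e+00,  2.41337668e-01,  3.84943355e-03,  1.33519321e+00,
        8.15494418e-06,  1.57081250e+00]), 'joint_vel': array([-0.0008915 , -0.00268211,  0.00439343,  0.00042184, -0.00169987,
        0.00092364]), 'tau': array([-3.83665929e-04, -3.73136902e+01,  2.53011256e+01,  1.08010488e-02,
       -4.27274199e-05, -5.08220538e-06]), 'eef_pos': array([ 0.18745945, -0.46283509,  0.1904984 ]), 'tool_rot': array([ 9.81546913e-01,  1.91219166e-01, -1.76247872e-04, -9.25941572e-04]), 'ft_force': array([-0.27185303,  0.32368878,  0.60248689]), 'ft_torque': array([0.091744  , 0.04694372, 0.02929895]), 'grasp_force': 0.0, 'grip_width': 0.08555936259883049} 0.0187
```

View pics/top0.png

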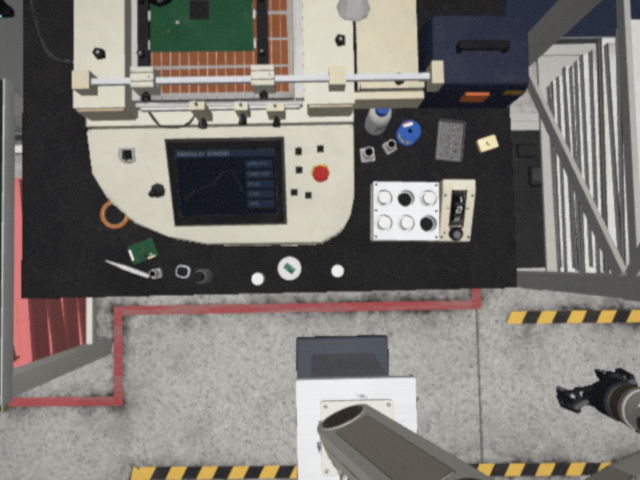

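View pics/side0.png

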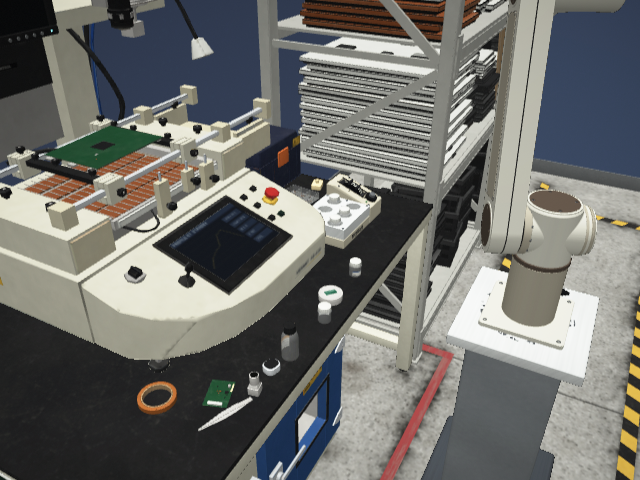

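Top view: loose jars are at about (338,271) and (258,279), with the tin between them at (289,268). The dark, empty wells are back middle (405,198) and front right (428,224), which makes them well_4 and well_2. I'll enlarge for detail.

```bash
python3 - <<'E'
import cv2,numpy as np
t=cv2.imread("pics/top0.png"); s=cv2.imread("pics/side0.png")
a=cv2.resize(t[170:250,365:485],None,fx=6.5,fy=6.5,interpolation=cv2.INTER_CUBIC)  # 780x520
cv2.imwrite("pics/c1.png",a)
b=cv2.resize(t[250:295,190:350],None,fx=5,fy=5,interpolation=cv2.INTER_CUBIC) #800x225
c=cv2.resize(s[165:245,310:390],None,fx=4.5,fy=4.5,interpolation=cv2.INTER_CUBIC) #360
d=cv2.resize(s[250:330,300:380],None,fx=4.5,fy=4.5,interpolation=cv2.INTER_CUBIC)
cd=np.hstack([c,d,np.zeros((360,80,3),np.uint8)])
cv2.imwrite("pics/c2.png",np.vstack([b,cd]))
E
```

```text
(no output)
```

View pics/c1.png

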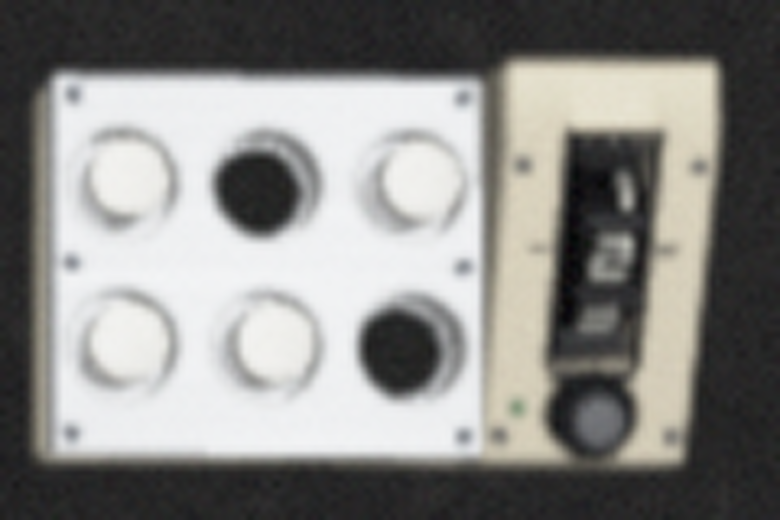

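View pics/c2.png

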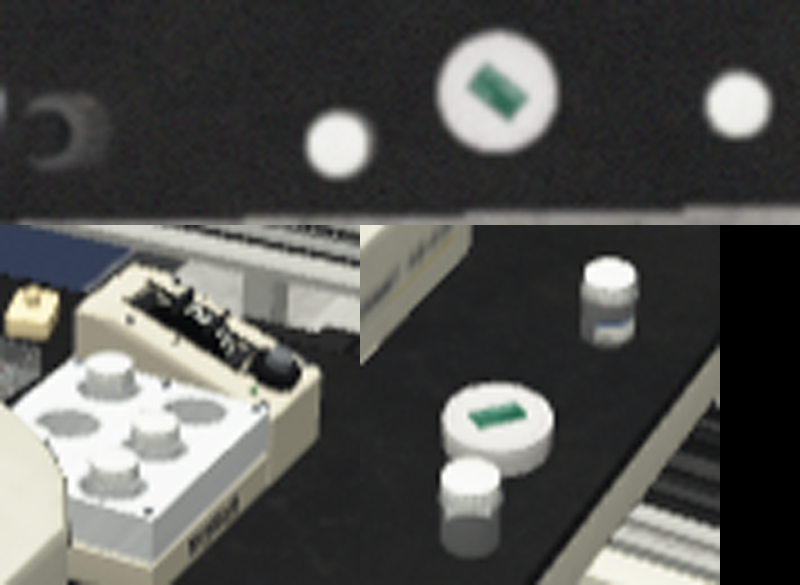

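The wheel reads 2 (the "2" sits at the marks), so two pushes are needed. The empty wells are confirmed as well_4 and well_2. Next I'll fit the warmer's pose and the jar positions.

```bash
cat > h.py <<'E'
import numpy as np
from scipy.optimize import least_squares
from scipy.spatial.transform import Rotation as Ro
from workcell import bot
C={n:bot.calibration(n) for n in("side","top")}
def proj(n,X):
    c=C[n]; p=np.atleast_2d(X)@c["R"].T+c["t"]; p=p@c["mtx"].T; return p[:,:2]/p[:,2:]
def W(p,P):
    P=np.atleast_2d(P)/1000.; c,s=np.cos(p[2]),np.sin(p[2])
    return P@np.array([[c,-s,0],[s,c,0],[0,0,1]]).T+[p[0],p[1],0]
def delta(target,yaw):
    "shift along the tool axes to world TCP target (tool down), yaw = world angle of tool y axis; rotation vector too"
    o=bot.get_obs(); R=Ro.from_quat(o["tool_rot"])
    y=np.array([np.cos(yaw),np.sin(yaw),0]); z=np.array([0,0,-1.]); G=Ro.from_matrix(np.c_[np.cross(y,z),y,z])
    return (R.inv()*G).as_rotvec().round(4), R.inv().apply(np.array(target)-o["eef_pos"]).round(4)
E
python3 - <<'E'
from h import *
up=lambda u,v:((u+.5)/6.5-.5+365,(v+.5)/6.5-.5+170)
obs=[((-32,101,66),up(125,345)),((-32,44,66),up(267,345)),((-32,-13,66),up(411,344)),((32,101,66),up(125,182)),((32,44,66),up(267,183)),((32,-13,66),up(410,182)),
((-32,101,84),up(130,342)),((-32,44,84),up(276,344)),((32,101,84),up(130,180)),((32,-13,84),up(423,180)),((-63,-82,86),up(600,415))]
P=[a for a,b in obs];Q=np.array([b for a,b in obs])
r=least_squares(lambda p:(proj("top",W(p,P))-Q).ravel(),[.4,-.2,0])
print(r.x,r.fun.reshape(-1,2).round(2))
p=r.x
for n,P in dict(well4=(32,44,66),well2=(-32,-13,66),axle=(15,-82,60),key=(-63,-82,86)).items(): print(n,W(p,P).round(4),"side px",proj("side",W(p,P)))
ts=[((338,145),(324.4,305.3)),((738,104),(355.6,260.2))]
for t,s in ts:
    t=np.array([(t[0]+.5)/5-.5+190,(t[1]+.5)/5-.5+250])
    a=least_squares(lambda x:(proj("top",[x[0],x[1],.043])-t).ravel(),[.3,0]).x
    b=least_squares(lambda x:np.r_[(proj("top",x)-t).ravel(),(proj("side",x)-s).ravel()],[.3,0,.04])
    print("jar",a.round(4),b.x.round(4),b.fun.round(2))
E
python3 - <<'E'
from h import *
print(delta([.438,.0425,.12],0))
E
```

```text
(array([-1.700e-03, -1.100e-03, -1.186e+00]), array([ 0.4219, -0.3742,  0.0712]))
```

The rows are not in the units I measure in: shifts go in shares of 0.75 m and turns go in shares of 180 degrees. I convert before sending: 0.422 m / 0.75 = 0.5627, 0.38 m / 0.75 = 0.5067, -1.186 rad / 3.1416 = -0.3775.

```bash
echo '[[[0, 0, -0.0573], [0.056, -0.0493, 0.0093], 0.085], [[0, 0, -0.1146], [0.112, -0.1, 0.0187], 0.085], [[0, 0, -0.1719], [0.168, -0.1493, 0.028], 0.07], [[0, 0, -0.2292], [0.2253, -0.2, 0.0373], 0.06], [[0, 0, -0.2865], [0.2813, -0.2493, 0.0467], 0.06], [[0, 0, -0.3438], [0.3373, -0.2987, 0.056], 0.06], [[0, 0, -0.3775], [0.3933, -0.3493, 0.0667], 0.06], [[0, 0, -0.3775], [0.4507, -0.4, 0.076], 0.06], [[0, 0, -0.3775], [0.5067, -0.4493, 0.0853], 0.06], [[0, 0, -0.3775], [0.5627, -0.4987, 0.0947], 0.06]]' > path.dat && python3 jog.py path.dat; echo '[[[0, 0, 0], [0, 0, 0], 0.06], [[0, 0, 0], [0, 0, 0], 0.06]]' > path.dat && python3 jog.py path.dat; python3 - <<'E'
from h import *
print(delta([.438,.0425,.026],0))
E
```

```text
clock: 1.35
eef_pos: [0.4388, 0.0434, 0.1199]
tool_rot: [0.707, 0.707, -0.0, 0.0]
ft_force: [1.5, -0.9, 0.0]
grip_width: 0.06
grasp_force: 0.0
clock: 1.6
eef_pos: [0.4376, 0.0415, 0.1198]
tool_rot: [0.707, 0.707, -0.001, -0.0]
ft_force: [-0.0, -1.1, 0.2]
grip_width: 0.0597
grasp_force: 0.0
(array([-0.0018,  0.0006,  0.0008]), array([0.0011, 0.0006, 0.0938]))
```

Converted, 0.094 m / 0.75 = 0.1253, 0.08 m / 0.75 = 0.1067.

```bash
echo '[[[0, 0, 0], [0.0013, 0, 0.0667], 0.06], [[0, 0, 0], [0.0013, 0, 0.1067], 0.06], [[0, 0, 0], [0.0013, 0, 0.1253], 0.06], [[0, 0, 0], [0.0013, 0, 0.1253], 0.06], [[0, 0, 0], [0.0013, 0, 0.1253], 0.03], [[0, 0, 0], [0.0013, 0, 0.1253], 0.03], [[0, 0, 0], [0.0013, 0, 0.1253], 0.02], [[0, 0, 0], [0.0013, 0, 0.1253], 0.02]]' > path.dat && python3 jog.py path.dat; python3 - <<'E'
from h import *
import cv2
t=bot.camera("top")[225:305,300:380]; s=bot.camera("side")[215:295,315:395]
cv2.imwrite("pics/g1.png",np.hstack([cv2.resize(i,None,fx=5,fy=5,interpolation=2) for i in(t,s)])[:,:,::-1])
E
```

```text
clock: 2.6
eef_pos: [0.4387, 0.0427, 0.0267]
tool_rot: [0.707, 0.707, 0.0, 0.0]
ft_force: [1.3, -0.6, 0.9]
grip_width: 0.0201
grasp_force: 0.0
```

View pics/g1.png

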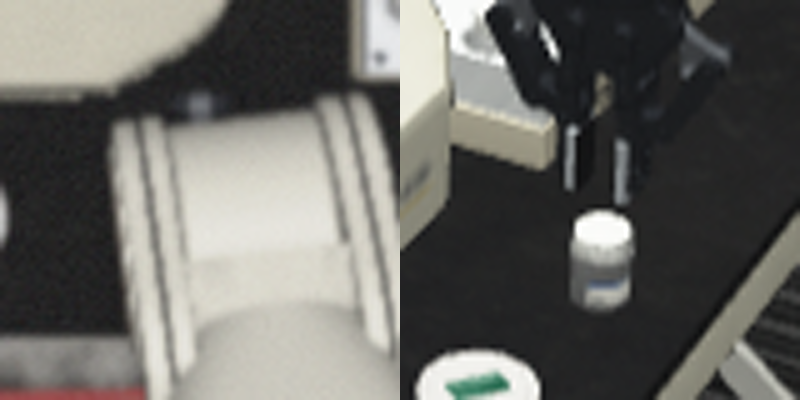

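The side view shows the shut fingers at about (354,254), not around the jar, whose cap is at (356,261). The grip missed. I'll work out where the fingertips really are.

```bash
python3 - <<'E'
from h import *
o=bot.get_obs(); print(o["eef_pos"],o["joint_pos"])
px=lambda u,v:(315+(u-400)/5,215+v/5)
print(px(597,197),"tip mid; jar cap centre",px(603,228),"jar bottom",px(600,295))
print("tcp->",proj("side",o["eef_pos"]), "pads z.04", proj("side",o["eef_pos"]+[0,0,.02]))
for z in(.02,.03,.045,.06,.075):
    a=least_squares(lambda x:(proj("side",[x[0],x[1],z])-px(597,197)).ravel(),[.4,0]).x; print(z,a)
print(proj("side",[[.4375,.0422,.043],[.4375,.0422,0]]))
E
```

```text
[0.43852462 0.04270243 0.02645275] [ 9.70731498e-02  2.75803721e-01 -4.17566441e-01  8.77143449e-01
 -2.18906037e-06  1.66769324e+00]
(354.4, 254.4) tip mid; jar cap centre (355.6, 260.6) jar bottom (355.0, 274.0)
tcp-> [[354.34737826 265.06584504]] pads z.04 [[354.64539725 258.72034827]]
0.02 [ 0.46403994 -0.01356139]
0.03 [0.4579046  0.00067453]
0.045 [0.4487016  0.02202842]
0.06 [0.4394986 0.0433823]
0.075 [0.43029559 0.06473619]
[[355.02980962 259.83135807]
 [354.38920364 273.33392424]]
```

```bash
echo '[[[0, 0, 0], [0, 0, 0], 0.06], [[0, 0, 0], [0, 0, 0], 0.06], [[0, 0, 0], [0, 0, 0], 0.06]]' > path.dat && python3 jog.py path.dat; python3 - <<'E'
from h import *
import cv2
s=bot.camera("side"); cv2.imwrite("pics/s2.png",s[:,:,::-1])
cv2.imwrite("pics/g2.png",cv2.resize(s[205:285,300:400],None,fx=8,fy=7.5,interpolation=2)[:,:,::-1])
o=bot.get_obs(); print(o["eef_pos"],o["grip_width"])
E
```

```text
clock: 3.08
eef_pos: [0.4384, 0.0426, 0.0263]
tool_rot: [0.707, 0.707, -0.0, -0.0]
ft_force: [1.0, 0.0, -1.2]
grip_width: 0.0596
grasp_force: 0.0
[0.43840929 0.0426084  0.02627681] 0.0602660760629479
```

View pics/g2.png

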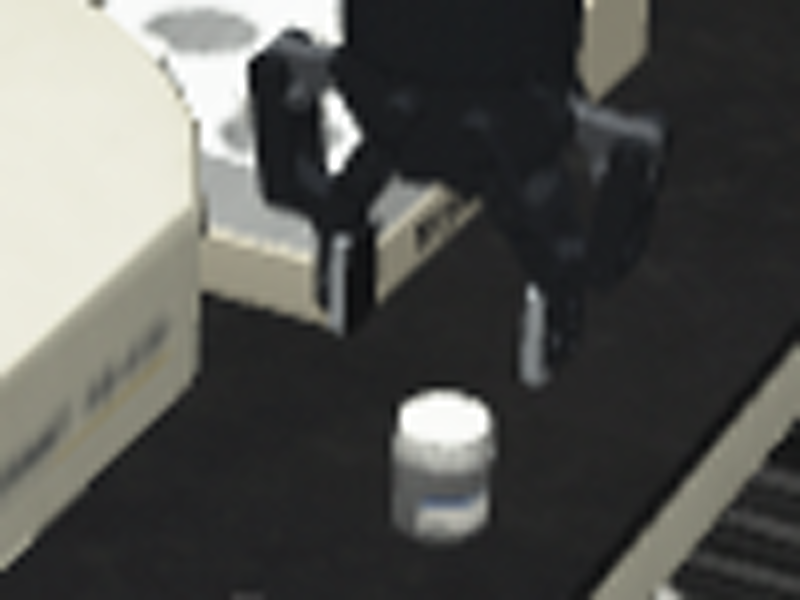

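The open tips are at about (343,249) and (367,256), clearly off the jar. That fits tips about 33 mm above the reported TCP, or a sideways offset. I'll probe lower with a test close.

Converted, 0.02 m / 0.75 = 0.0267, 0.01 m / 0.75 = 0.0133.

```bash
echo '[[[0, 0, 0], [0, 0, 0.0133], 0.06], [[0, 0, 0], [0, 0, 0.0267], 0.06], [[0, 0, 0], [0, 0, 0.0267], 0.03], [[0, 0, 0], [0, 0, 0.0267], 0.03]]' > path.dat && python3 jog.py path.dat; python3 - <<'E'
from h import *
import cv2
s=bot.camera("side"); 
cv2.imwrite("pics/g3.png",cv2.resize(s[205:285,300:400],None,fx=8,fy=7.5,interpolation=2)[:,:,::-1])
o=bot.get_obs(); print(o["eef_pos"],o["grip_width"])
E
```

```text
clock: 3.62
eef_pos: [0.4382, 0.0426, 0.0061]
tool_rot: [0.707, 0.707, -0.0, -0.0]
ft_force: [0.5, 0.0, -0.9]
grip_width: 0.0301
grasp_force: 0.0
[0.43853535 0.04262593 0.006304  ] 0.030071196896476367
```

View pics/g3.png

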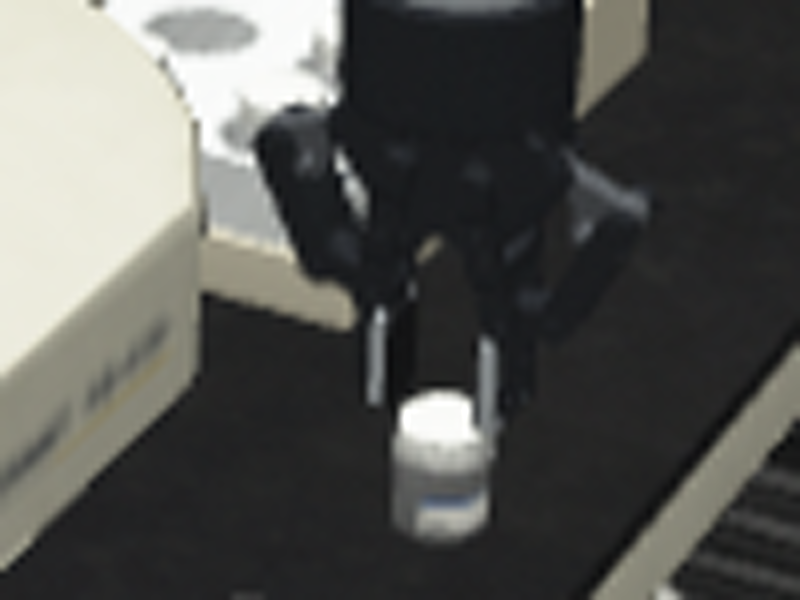

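The right finger now overlaps the cap edge in front, so the lateral position is right and the tips simply sit about 35 mm above the reported TCP. I'll touch the cap gently with the fingers shut to measure that offset.

Converted, -0.01 m / 0.75 = -0.0133.

```bash
echo '[[[0, 0, 0], [0, 0, -0.0133], 0.0], [[0, 0, 0], [0, 0, -0.0133], 0.0], [[0, 0, 0], [0, 0, -0.0133], 0.0], [[0, 0, 0], [0, 0, -0.0133], 0.0]]' > path.dat && python3 jog.py path.dat;for i in 1 2 3 4 5; do echo '[[[0, 0, 0], [0, 0, 0.004], 0], [[0, 0, 0], [0, 0, 0.004], 0]]' > path.dat && python3 jog.py path.dat | egrep 'eef|ft_f|grip'; done
```

```text
clock: 4.18
eef_pos: [0.4384, 0.0426, 0.0163]
tool_rot: [0.707, 0.707, 0.0, 0.0]
ft_force: [-0.1, 0.4, -0.1]
grip_width: 0.0
grasp_force: 0.0
eef_pos: [0.438, 0.0426, 0.0129]
ft_force: [-0.6, 0.5, 0.3]
grip_width: -0.0002
eef_pos: [0.4381, 0.0426, 0.01]
ft_force: [0.1, 0.1, -0.7]
grip_width: -0.0003
eef_pos: [0.4382, 0.0426, 0.0071]
ft_force: [0.6, 1.3, -0.0]
grip_width: -0.0003
eef_pos: [0.4382, 0.0426, 0.0041]
ft_force: [-0.6, -0.1, 0.0]
grip_width: -0.0001
eef_pos: [0.4391, 0.0427, 0.0035]
ft_force: [-4.9, -0.6, 18.7]
grip_width: -0.0003
```

Contact came at a reported z of about 0.0037 against a cap at 0.043. So true tip height = reported z + 0.039. Now the grasp.

Converted, -0.03 m / 0.75 = -0.04, 0.014 m / 0.75 = 0.0187.

```bash
echo '[[[0, 0, 0], [0, 0, -0.04], 0.0], [[0, 0, 0], [0, 0, -0.04], 0.06], [[0, 0, 0], [0, 0, -0.04], 0.06], [[0, 0, 0], [0, 0, -0.04], 0.06], [[0, 0, 0], [0, 0, 0], 0.06], [[0, 0, 0], [0, 0, 0.0187], 0.06], [[0, 0, 0], [0, 0, 0.0187], 0.06], [[0, 0, 0], [0, 0, 0.0187], 0.02], [[0, 0, 0], [0, 0, 0.0187], 0.02], [[0, 0, 0], [0, 0, 0.0187], 0.02]]' > path.dat && python3 jog.py path.dat; echo '[[[0, 0, 0], [0, 0, -0.04], 0.02], [[0, 0, 0], [0, 0, -0.12], 0.02], [[0, 0, 0], [0, 0, -0.1733], 0.02], [[0, 0, 0], [0, 0, -0.1733], 0.02]]' > path.dat && python3 jog.py path.dat; python3 - <<'E'
from h import *
import cv2
s=bot.camera("side"); 
cv2.imwrite("pics/g4.png",cv2.resize(s[145:285,280:440],None,fx=5,fy=4.28,interpolation=2)[:,:,::-1])
p=[.588,-.1795,-.0182]
w=W(p,(32,44,66))[0]; w[2]=.115; print(w,delta(w,-.0182))
E
```

```text
clock: 6.68
eef_pos: [0.4391, 0.0427, -0.0117]
tool_rot: [0.707, 0.707, 0.001, 0.0]
ft_force: [-0.6, -1.4, 5.8]
grip_width: 0.0307
grasp_force: 59.3
clock: 7.18
eef_pos: [0.4418, 0.0429, 0.121]
tool_rot: [0.707, 0.707, 0.003, 0.003]
ft_force: [0.7, -0.1, -0.7]
grip_width: 0.0303
grasp_force: 59.6
[ 0.62079546 -0.13608965  0.115     ] (array([ 0.0044, -0.0005,  0.0182]), array([-0.1789,  0.1809,  0.0046]))
```

View pics/g4.png

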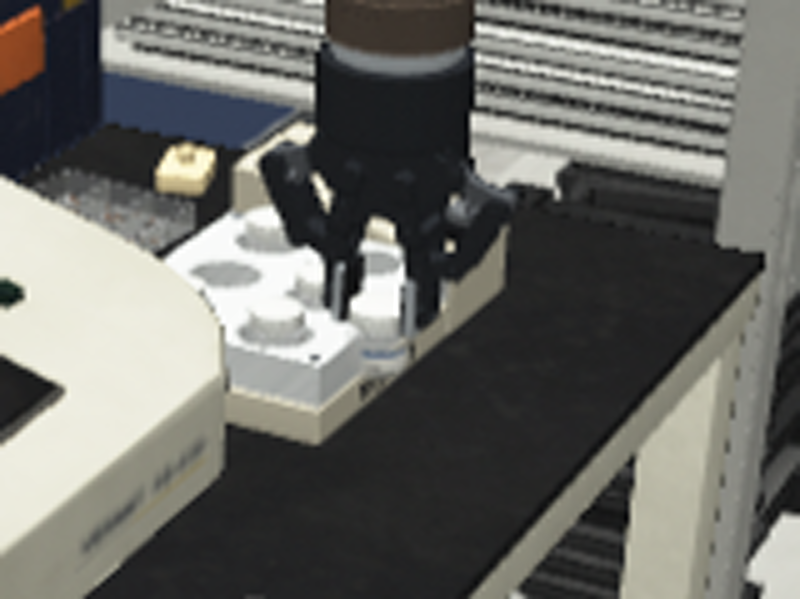

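The jar is held by its cap (pixel about (378,320)). I'll carry it along the front edge and then over well_4.

Converted, 0.181 m / 0.75 = 0.2413, -0.179 m / 0.75 = -0.2387, 0.018 rad / 3.1416 = 0.0057.

```bash
echo '[[[0, 0, 0.0057], [-0.08, 0, 0], 0.02], [[0, 0, 0.0057], [-0.16, 0, 0], 0.02], [[0, 0, 0.0057], [-0.2387, 0, 0], 0.02], [[0, 0, 0.0057], [-0.2387, 0.08, 0], 0.02], [[0, 0, 0.0057], [-0.2387, 0.16, 0], 0.02], [[0, 0, 0.0057], [-0.2387, 0.2413, 0.0053], 0.02], [[0, 0, 0.0057], [-0.2387, 0.2413, 0.0053], 0.02], [[0, 0, 0.0057], [-0.2387, 0.2413, 0.0053], 0.02]]' > path.dat && python3 jog.py path.dat; python3 - <<'E'
from h import *
p=[.588,-.1795,-.0182]
w=W(p,(32,44,66))[0]; w[2]=.06; print(w,delta(w,-.0182))
E
```

```text
clock: 8.22
eef_pos: [0.6175, -0.136, 0.1105]
tool_rot: [0.713, 0.701, -0.002, -0.002]
ft_force: [-0.3, -0.3, -0.6]
grip_width: 0.0304
grasp_force: 59.8
[ 0.62079546 -0.13608965  0.06      ] (array([-0.0055, -0.0009,  0.0004]), array([-0.0001,  0.0035,  0.0504]))
```

Converted, 0.065 m / 0.75 = 0.0867, 0.06 m / 0.75 = 0.08.

```bash
echo '[[[0, 0, 0], [0, 0.004, 0.04], 0.02], [[0, 0, 0], [0, 0.004, 0.0667], 0.02], [[0, 0, 0], [0, 0.004, 0.0667], 0.02], [[0, 0, 0], [0, 0.004, 0.08], 0.02], [[0, 0, 0], [0, 0.004, 0.0867], 0.02], [[0, 0, 0], [0, 0.004, 0.0867], 0.02]]' > path.dat && python3 jog.py path.dat
```

```text
clock: 8.98
eef_pos: [0.6222, -0.1364, 0.0483]
tool_rot: [0.713, 0.701, -0.0, -0.0]
ft_force: [-0.3, 0.4, -0.5]
grip_width: 0.0307
grasp_force: 59.8
```

Converted, 0.018 m / 0.75 = 0.024, 0.015 m / 0.75 = 0.02.

```bash
echo '[[[0, 0, 0], [0, -0.0013, 0.0107], 0.02], [[0, 0, 0], [0, -0.0013, 0.02], 0.02], [[0, 0, 0], [0, -0.0013, 0.024], 0.02], [[0, 0, 0], [0, -0.0013, 0.024], 0.02]]' > path.dat && python3 jog.py path.dat
```

```text
clock: 9.48
eef_pos: [0.6213, -0.1363, 0.03]
tool_rot: [0.713, 0.701, -0.0, -0.0]
ft_force: [0.0, 0.6, -0.5]
grip_width: 0.0306
grasp_force: 59.8
```

Converted, 0.001 m / 0.75 = 0.0013.

```bash
echo '[[[0, 0, 0], [0, 0, 0.0013], 0.02], [[0, 0, 0], [0, 0, 0.0013], 0.02]]' > path.dat && python3 jog.py path.dat|egrep 'eef|ft_f'; echo '[[[0, 0, 0], [0, 0, 0.0013], 0.02], [[0, 0, 0], [0, 0, 0.0013], 0.02]]' > path.dat && python3 jog.py path.dat|egrep 'eef|ft_f'
```

```text
eef_pos: [0.6217, -0.1364, 0.0295]
ft_force: [1.0, -0.0, -0.6]
eef_pos: [0.6217, -0.1365, 0.0294]
ft_force: [-2.5, 0.4, 5.5]
```

Converted, -0.2 m / 0.75 = -0.2667, -0.185 m / 0.75 = -0.2467.

```bash
echo '[[[0, 0, 0], [0, 0, 0], 0.044], [[0, 0, 0], [0, 0, 0], 0.044], [[0, 0, 0], [0, 0, 0], 0.044], [[0, 0, 0], [0, 0, -0.04], 0.044], [[0, 0, 0], [0, 0, -0.12], 0.044], [[0, 0, 0], [0, 0, -0.12], 0.044], [[0, 0, 0], [0, -0.08, -0.12], 0.06], [[0, 0, 0], [0, -0.16, -0.12], 0.06], [[0, 0, 0], [0, -0.2467, -0.12], 0.06], [[0, 0, 0], [0, -0.2667, -0.12], 0.06]]' > path.dat && python3 jog.py path.dat; python3 - <<'E'
from h import *
print(delta([.422,.25,.06],0))
E
```

```text
clock: 11.22
eef_pos: [0.4162, -0.1319, 0.117]
tool_rot: [0.714, 0.7, -0.001, -0.002]
ft_force: [1.0, -0.6, 0.2]
grip_width: 0.0602
grasp_force: 0.0
(array([-0.0047, -0.0013, -0.019 ]), array([ 0.3818, -0.0012,  0.0575]))
```

Converted, 0.381 m / 0.75 = 0.508, 0.06 m / 0.75 = 0.08, -0.019 rad / 3.1416 = -0.006.

```bash
echo '[[[0, 0, -0.006], [0.08, 0, 0], 0.06], [[0, 0, -0.006], [0.16, 0, 0], 0.06], [[0, 0, -0.006], [0.24, 0, 0], 0.06], [[0, 0, -0.006], [0.32, 0, 0], 0.06], [[0, 0, -0.006], [0.4, 0, 0], 0.06], [[0, 0, -0.006], [0.48, 0, 0.0267], 0.06], [[0, 0, -0.006], [0.508, 0, 0.076], 0.06], [[0, 0, -0.006], [0.508, 0, 0.076], 0.06], [[0, 0, -0.006], [0.508, 0, 0.076], 0.06]]' > path.dat && python3 jog.py path.dat; python3 - <<'E'
from h import *
print(delta([.4225,.25,-.013],0))
import cv2
t=bot.camera("top")[165:245,365:485]; s=bot.camera("side")[225:325,280:380]
cv2.imwrite("pics/g5.png",np.hstack([cv2.resize(t,(450,300),interpolation=2),cv2.resize(s,(300,300),interpolation=2)])[:,:,::-1])
E
```

```text
clock: 12.35
eef_pos: [0.4282, 0.2475, 0.0615]
tool_rot: [0.707, 0.707, -0.0, 0.0]
ft_force: [0.3, 0.4, -0.3]
grip_width: 0.06
grasp_force: 0.0
(array([-0.0005,  0.0007,  0.0006]), array([ 0.0026, -0.0057,  0.0745]))
```

View pics/g5.png

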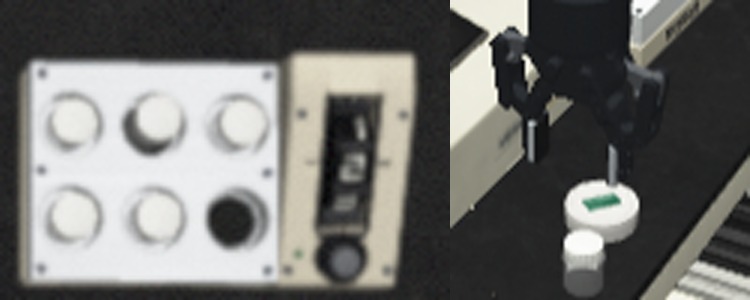

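well_4 now holds the jar: its cap is at (160,120) in the crop, slightly off centre but down. Jar B is standing clear under the gripper, so I'll grasp it.

Converted, -0.003 m / 0.75 = -0.004, 0.0015 m / 0.75 = 0.002.

```bash
echo '[[[0, 0, 0], [0.002, -0.004, 0], 0.06], [[0, 0, 0], [0.002, -0.004, 0], 0.06]]' > path.dat && python3 jog.py path.dat; python3 - <<'E'
from h import *
print(delta([.4225,.25,-.013],0))
E
```

```text
clock: 12.7
eef_pos: [0.4257, 0.2493, 0.0621]
tool_rot: [0.707, 0.707, 0.001, 0.0]
ft_force: [0.0, -0.2, -0.0]
grip_width: 0.0601
grasp_force: 0.0
(array([ 0.0012, -0.0007,  0.0001]), array([ 0.0006, -0.0033,  0.0751]))
```

Converted, 0.0745 m / 0.75 = 0.0993, 0.065 m / 0.75 = 0.0867.

```bash
echo '[[[0, 0, 0], [0.0013, -0.004, 0.0533], 0.06], [[0, 0, 0], [0.0013, -0.004, 0.0867], 0.06], [[0, 0, 0], [0.0013, -0.004, 0.0993], 0.06], [[0, 0, 0], [0.0013, -0.004, 0.0993], 0.06], [[0, 0, 0], [0.0013, -0.004, 0.0993], 0.02], [[0, 0, 0], [0.0013, -0.004, 0.0993], 0.02], [[0, 0, 0], [0.0013, -0.004, 0.0993], 0.02]]' > path.dat && python3 jog.py path.dat; echo '[[[0, 0, 0], [0, 0, -0.0667], 0.02], [[0, 0, 0], [0, 0, -0.1467], 0.02], [[0, 0, 0], [0, 0, -0.1733], 0.02], [[0, 0, 0], [0, 0, -0.1733], 0.02]]' > path.dat && python3 jog.py path.dat; python3 - <<'E'
from h import *
p=[.588,-.1795,-.0182]
w=W(p,(-32,-13,66))[0]; w[2]=.12; print(w,delta(w,-.0182))
E
```

```text
clock: 13.58
eef_pos: [0.4234, 0.2512, -0.0116]
tool_rot: [0.707, 0.707, 0.001, 0.0]
ft_force: [-1.6, -0.3, 5.5]
grip_width: 0.031
grasp_force: 58.9
clock: 14.08
eef_pos: [0.4241, 0.2516, 0.1193]
tool_rot: [0.707, 0.707, 0.003, 0.001]
ft_force: [-0.2, -0.1, -1.0]
grip_width: 0.0305
grasp_force: 59.5
[ 0.55576871 -0.19191548  0.12      ] (array([ 0.0051, -0.0031,  0.0192]), array([-0.4437,  0.1313, -0.0014]))
```

Converted, -0.443 m / 0.75 = -0.5907, -0.42 m / 0.75 = -0.56, 0.018 rad / 3.1416 = 0.0057.

```bash
echo '[[[0, 0, 0], [-0.08, 0, 0], 0.02], [[0, 0, 0], [-0.16, 0, 0], 0.02], [[0, 0, 0], [-0.24, 0, 0], 0.02], [[0, 0, 0], [-0.32, 0, 0], 0.02], [[0, 0, 0.0057], [-0.4, 0, 0], 0.02], [[0, 0, 0.0057], [-0.48, 0, 0], 0.02], [[0, 0, 0.0057], [-0.56, 0.04, 0], 0.02], [[0, 0, 0.0057], [-0.5907, 0.1067, 0], 0.02], [[0, 0, 0.0057], [-0.5907, 0.1733, 0], 0.02], [[0, 0, 0.0057], [-0.5907, 0.1733, 0], 0.02]]' > path.dat && python3 jog.py path.dat;echo '[[[0, 0, 0], [0, 0, 0], 0.02], [[0, 0, 0], [0, 0, 0], 0.02]]' > path.dat && python3 jog.py path.dat; python3 - <<'E'
from h import *
p=[.588,-.1795,-.0182]
w=W(p,(-32,-13,66))[0]+[-.001,.0005,0]; w[2]=.055; print(w,delta(w,-.0182))
E
```

```text
clock: 15.32
eef_pos: [0.5543, -0.1924, 0.1133]
tool_rot: [0.713, 0.701, -0.001, -0.001]
ft_force: [0.4, -0.6, -0.1]
grip_width: 0.0305
grasp_force: 59.7
clock: 15.58
eef_pos: [0.5512, -0.1917, 0.1163]
tool_rot: [0.713, 0.701, -0.0, -0.001]
ft_force: [-0.8, 0.5, 0.1]
grip_width: 0.03
grasp_force: 59.7
[ 0.55476871 -0.19141548  0.055     ] (array([-0.0018, -0.0005,  0.0013]), array([0.0004, 0.0037, 0.0613]))
```

Converted, 0.068 m / 0.75 = 0.0907, 0.061 m / 0.75 = 0.0813.

```bash
echo '[[[0, 0, 0], [0, 0.0047, 0.04], 0.02], [[0, 0, 0], [0, 0.0047, 0.0667], 0.02], [[0, 0, 0], [0, 0.0047, 0.0813], 0.02], [[0, 0, 0], [0, 0.0047, 0.0813], 0.02], [[0, 0, 0], [0, 0.0047, 0.0907], 0.02], [[0, 0, 0], [0, 0.0047, 0.0907], 0.02]]' > path.dat && python3 jog.py path.dat
```

```text
clock: 16.32
eef_pos: [0.5563, -0.1923, 0.0489]
tool_rot: [0.713, 0.701, 0.0, 0.0]
ft_force: [-0.1, -0.2, -0.0]
grip_width: 0.0309
grasp_force: 59.7
```

Converted, 0.0185 m / 0.75 = 0.0247, 0.015 m / 0.75 = 0.02.

```bash
echo '[[[0, 0, 0], [0.0007, -0.0013, 0.0107], 0.02], [[0, 0, 0], [0.0007, -0.0013, 0.02], 0.02], [[0, 0, 0], [0.0007, -0.0013, 0.0247], 0.02], [[0, 0, 0], [0.0007, -0.0013, 0.0247], 0.02]]' > path.dat && python3 jog.py path.dat; echo '[[[0, 0, 0], [0, 0, 0.0013], 0.02], [[0, 0, 0], [0, 0, 0.0013], 0.02]]' > path.dat && python3 jog.py path.dat|egrep 'eef|ft_f'; echo '[[[0, 0, 0], [0, 0, 0.0013], 0.02], [[0, 0, 0], [0, 0, 0.0013], 0.02]]' > path.dat && python3 jog.py path.dat|egrep 'eef|ft_f'
```

```text
clock: 16.82
eef_pos: [0.5551, -0.1918, 0.03]
tool_rot: [0.713, 0.701, -0.0, -0.0]
ft_force: [-0.2, 0.2, -0.5]
grip_width: 0.0304
grasp_force: 59.7
eef_pos: [0.5555, -0.1919, 0.0295]
ft_force: [0.3, 0.5, -0.3]
eef_pos: [0.5555, -0.1919, 0.0294]
ft_force: [-2.1, 1.0, 4.5]
```

Jar B is seated at the same depth. I'll release, rise, turn the fingers and go in front of the wheel.

Converted, -0.09 m / 0.75 = -0.12, -0.07 m / 0.75 = -0.0933, -0.72 rad / 3.1416 = -0.2292.

```bash
echo '[[[0, 0, 0], [0, 0, 0], 0.044], [[0, 0, 0], [0, 0, 0], 0.044], [[0, 0, 0], [0, 0, 0], 0.044], [[0, 0, 0], [0, 0, -0.04], 0.044], [[0, 0, 0], [0, 0, -0.0933], 0.044], [[0, 0, 0], [0, 0, -0.12], 0.0], [[0, 0, -0.0573], [0, 0, -0.12], 0], [[0, 0, -0.1146], [0, 0, -0.12], 0], [[0, 0, -0.1719], [0, 0, -0.12], 0], [[0, 0, -0.2292], [0, 0, -0.12], 0]]' > path.dat && python3 jog.py path.dat; cat >> h.py <<'E'
p=[.588,-.1795,-.0182]
def wheel(Xc,Zb): # tool centre X and tip-bottom Z rel. axle, mm
    w=W(p,(15+Xc,-82,60+Zb))[0]; w[2]-=.039; return delta(w,1.5526)
E
python3 - <<'E'
from h import *
print(wheel(-53,62))
E
```

```text
clock: 18.58
eef_pos: [0.5552, -0.1917, 0.1181]
tool_rot: [0.418, 0.909, -0.0, -0.0]
ft_force: [-0.3, 0.5, -0.2]
grip_width: 0.0001
grasp_force: 0.0
(array([-0.000e+00, -4.000e-04, -8.436e-01]), array([-0.0481, -0.05  ,  0.0351]))
```

The rows are not in the units I measure in: shifts go in shares of 0.75 m and turns go in shares of 180 degrees. I convert before sending: -0.05 m / 0.75 = -0.0667, -0.048 m / 0.75 = -0.064, -0.8436 rad / 3.1416 = -0.2685.

```bash
echo '[[[0, 0, -0.0573], [-0.032, -0.0333, 0], 0], [[0, 0, -0.1146], [-0.064, -0.0667, 0], 0], [[0, 0, -0.1719], [-0.064, -0.0667, 0], 0], [[0, 0, -0.2292], [-0.064, -0.0667, 0.0267], 0], [[0, 0, -0.2685], [-0.064, -0.0667, 0.0467], 0], [[0, 0, -0.2685], [-0.064, -0.0667, 0.0467], 0], [[0, 0, -0.2685], [-0.064, -0.0667, 0.0467], 0]]' > path.dat && python3 jog.py path.dat; python3 - <<'E'
from h import *
import cv2
for a in [(-53,62),(-53,34),(-45,34),(-35,40),(-22.5,45.5),(-16.5,46.5)]: print(a,wheel(*a)[1])
t=bot.camera("top")[165:245,365:485]; s=bot.camera("side")[155:225,310:390]
cv2.imwrite("pics/g6.png",np.vstack([cv2.resize(t,(450,300),interpolation=2),cv2.resize(s,(450,300),interpolation=2)])[:,:,::-1])
E
```

```text
clock: 19.45
eef_pos: [0.5485, -0.2609, 0.0838]
tool_rot: [0.013, 1.0, -0.0, 0.0]
ft_force: [0.5, -0.2, 0.7]
grip_width: 0.0001
grasp_force: 0.0
(-53, 62) [0.     0.0001 0.0008]
(-53, 34) [0.     0.0001 0.0288]
(-45, 34) [-0.008   0.0001  0.0288]
(-35, 40) [-0.018   0.0002  0.0228]
(-22.5, 45.5) [-0.0305  0.0003  0.0173]
(-16.5, 46.5) [-0.0365  0.0004  0.0163]
```

View pics/g6.png

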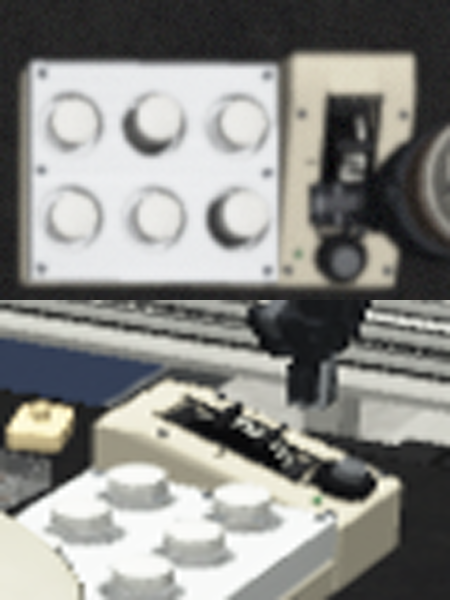

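All six wells hold jars. The shut fingertips are over the near part of the wheel slot (crop (337,205)). I'll check for any lateral bias, then lower and push.

Converted, 0.0285 m / 0.75 = 0.038, 0.015 m / 0.75 = 0.02.

```bash
python3 -c "
from h import *
print(proj('top',[.5485,-.2609,.122]),'seen 454.9 219.7', proj('side',[.5485,-.2609,.1228]))"; echo '[[[0, 0, 0], [0, 0, 0.02], 0], [[0, 0, 0], [0, 0, 0.038], 0], [[0, 0, 0], [0, 0, 0.038], 0]]' > path.dat && python3 jog.py path.dat|egrep 'eef|ft_f'; echo '[[[0, 0, 0], [-0.0053, 0, 0], 0], [[0, 0, 0], [-0.0107, 0, 0], 0], [[0, 0, 0], [-0.0107, 0, 0], 0]]' > path.dat && python3 jog.py path.dat|egrep 'eef|ft_f'
```

```text
[[461.55964086 223.19254376]] seen 454.9 219.7 [[364.64629257 179.34363858]]
eef_pos: [0.5465, -0.2599, 0.0525]
ft_force: [0.2, -0.6, 0.2]
eef_pos: [0.5539, -0.261, 0.055]
ft_force: [-7.1, 0.1, 3.0]
```

Contact came where predicted. Push along the arc.

Converted, -0.016 m / 0.75 = -0.0213, -0.01 m / 0.75 = -0.0133.

```bash
echo '[[[0, 0, 0], [-0.0067, 0, -0.0053], 0], [[0, 0, 0], [-0.0133, 0, -0.0087], 0], [[0, 0, 0], [-0.0213, 0, -0.0127], 0]]' > path.dat && python3 jog.py path.dat|egrep 'eef|ft_f'; echo '[[[0, 0, 0], [-0.0087, 0, -0.0033], 0], [[0, 0, 0], [-0.0147, 0, -0.004], 0], [[0, 0, 0], [-0.0147, 0, -0.004], 0]]' > path.dat && python3 jog.py path.dat|egrep 'eef|ft_f';python3 -c "
from h import *
print(wheel(-18,46.5))"
```

```text
eef_pos: [0.5732, -0.2616, 0.065]
ft_force: [0.5, -0.0, -0.6]
eef_pos: [0.5831, -0.2616, 0.0672]
ft_force: [-1.2, 0.3, 0.7]
(array([-0.0001, -0.0007, -0.0059]), array([-0.0004,  0.0001, -0.0003]))
```

Converted, 0.035 m / 0.75 = 0.0467, 0.0125 m / 0.75 = 0.0167.

```bash
echo '[[[0, 0, 0], [0.0013, 0, -0.0227], 0], [[0, 0, 0], [0.0013, 0, -0.0227], 0], [[0, 0, 0], [0.0467, 0, -0.0227], 0], [[0, 0, 0], [0.0467, 0, -0.0227], 0], [[0, 0, 0], [0.0467, 0, 0.0167], 0], [[0, 0, 0], [0.0467, 0, 0.0167], 0]]' > path.dat && python3 jog.py path.dat|egrep 'eef|ft_f'; echo '[[[0, 0, 0], [-0.0053, 0, 0], 0], [[0, 0, 0], [-0.0107, 0, 0], 0], [[0, 0, 0], [-0.0107, 0, 0], 0]]' > path.dat && python3 jog.py path.dat|egrep 'eef|ft_f'
```

```text
eef_pos: [0.5469, -0.26, 0.053]
ft_force: [0.1, -0.2, 0.4]
eef_pos: [0.5546, -0.2612, 0.056]
ft_force: [-6.7, 0.5, 4.5]
```

Contact is at the same place, so the wheel did index. Second push, then retreat clear and compare the images by code.

Converted, -0.016 m / 0.75 = -0.0213, -0.01 m / 0.75 = -0.0133.

```bash
echo '[[[0, 0, 0], [-0.0067, 0, -0.0053], 0], [[0, 0, 0], [-0.0133, 0, -0.0087], 0], [[0, 0, 0], [-0.0213, 0, -0.0127], 0]]' > path.dat && python3 jog.py path.dat|egrep 'eef|ft_f'; echo '[[[0, 0, 0], [-0.0087, 0, -0.0033], 0], [[0, 0, 0], [-0.0147, 0, -0.004], 0], [[0, 0, 0], [-0.0147, 0, -0.004], 0]]' > path.dat && python3 jog.py path.dat|egrep 'eef|ft_f'; echo '[[[0, 0, 0], [0.0013, 0, -0.04], 0], [[0, 0, 0], [0.0013, 0, -0.08], 0], [[0, 0, 0], [0.0667, 0, -0.08], 0], [[0, 0, 0], [0.1333, 0, -0.08], 0], [[0, 0, 0], [0.2133, 0, -0.08], 0], [[0, 0, 0], [0.2133, 0, -0.08], 0]]' > path.dat && python3 jog.py path.dat|egrep 'clock|eef|ft_f'; python3 - <<'E'
from h import *
import cv2
a=cv2.imread("pics/top0.png"); t=bot.camera("top")[:,:,::-1]; cv2.imwrite("pics/t9.png",t)
# straighten the reading region: warmer-frame rectangle on drum top
for n,i in(("before",a),("now",t)):
    g=cv2.cvtColor(np.ascontiguousarray(i),6)
    c=cv2.resize(g[188:230,448:470],None,fx=2,fy=1,interpolation=2)
    print(n); print("\n".join("".join(" .:-=+*#%@"[min(9,int(v)//24)] for v in r) for r in c))
E
```

```text
eef_pos: [0.5737, -0.2617, 0.0654]
ft_force: [-0.2, 0.2, -0.7]
eef_pos: [0.583, -0.2616, 0.0672]
ft_force: [-0.8, -0.1, 0.4]
clock: 23.68
eef_pos: [0.4174, -0.2558, 0.126]
ft_force: [1.1, -0.4, 0.7]
before
%%%%%%%%%%%@@@@@@@@@@@@@@@@@@@@@@@@%%%%%%%%%
%%%%%%%%####%%%%%%##%%##%%##%%%%######%%%%%%
%%%%%%%*+======+++===++++==+++++++++++*#%%%%
%%%%%%#+=::.:::::::::----:::---------=*#%%%%
%%%%%##+=:...::::..:::::::::::::::::-=*#%%%%
%%%%%##+=:..............::..::::::::-+*%%%%%
%%%%%#*=-:....................::::::-+#%%%%%
%%%%%#*=-.. .............::...::--:-=+#%%%%%
%%%%%#+=:.     ..    ..:---::.::--:-=+#%%%%%
%%%%%#+-:.           ..-==+=-::::-:-=*#%%%%%
%%%%%#+-:.           ..:=+++=::.:::-=*#%%%%%
%%%%%#+-:      .      .:-+**=-:..::=+*#%%%%%
%%%%%#+-.      .  .  ..:-+**+-...:-=+##%%%%%
%%%%%*+-.    ..........:-+**+-...:-=+##%%%%%
%%%##+=:.   ............:-=--:...:-=*#%%%%%%
%%%##+=:.    ..:::::::::::::::::.:-+*%%%%%%%
%%%#*+=:.    ...::::::::::::::::::=+#%%%%%%%
%%%#*=-:.   ......::--------:....:=+#%%%%%%%
%%%#*=-..    ....:-==+++++++-:...:=+#%%%%%%%
###*+-:..      ..:-=+++***#*+-...:=+*##
[... 2189 characters left out ...]
............:-+#%%%%%%%%%
%#*+-:.    ...:::::::::......:::-+#%%%%%%%%%
%#*=-:.    .::::::::::::....:::-=+#%%%%%%%%%
%#*=-..    .:-====-----::....::-=*#%%%%%%%%%
%#+=:.     .:-=++===+==-::...::-+*#%%%%%%%%%
%#+-:..  ..:-==========--:::::-=+##%%%%%%%%%
%#+-:.....:--==++=====--::::::-=+##%%%%%%%%%
#*+-:..:::::----------::::::::-=*#%%%%%%%%%%
#*+-:..:::::::::::::::::::::::-+*%%%%%%%%%%%
*+=::..:::::::::::::::::::::::-+#%%%%%%%%%%%
*+=:::::::::::::::::--------::-+#%%%%%%%%%%%
*+=----------===--==========--=+#%%%%%%%%%%%
#*+=================++++++====+*#%%%%%%%%%%%
##*+=-------:::::::--------==+*#%%%%%%%%%%%%
%#*+=-::................::-=+*#%%%%%%%%%%%%%
%##*+-:..................:-+*##%%%%%%%%%%%%%
```

A "4" stands at the marks, with 3 behind it. Now the start key.

```bash
python3 - <<'E'
from h import *
w=W(p,(-63,-82,86))[0]; w[2]=.065; print(w,delta(w,1.5526))
E
```

```text
[ 0.52351812 -0.26033988  0.065     ] (array([ 0.0009, -0.0008, -0.0078]), array([-0.1026, -0.0006,  0.062 ]))
```

Converted, -0.102 m / 0.75 = -0.136, 0.062 m / 0.75 = 0.0827.

```bash
echo '[[[0, 0, 0], [-0.0667, 0, 0], 0], [[0, 0, 0], [-0.136, 0, 0], 0], [[0, 0, 0], [-0.136, 0, 0], 0], [[0, 0, 0], [-0.136, 0, 0.0667], 0], [[0, 0, 0], [-0.136, 0, 0.0827], 0], [[0, 0, 0], [-0.136, 0, 0.0827], 0]]' > path.dat && python3 jog.py path.dat|egrep 'clock|eef|ft_f'; echo '[[[0, 0, 0], [0, 0, 0.0133], 0], [[0, 0, 0], [0, 0, 0.0227], 0], [[0, 0, 0], [0, 0, 0.0267], 0], [[0, 0, 0], [0, 0, 0.0267], 0]]' > path.dat && python3 jog.py path.dat|egrep 'eef|ft_f'
```

```text
clock: 24.48
eef_pos: [0.5244, -0.2598, 0.0648]
ft_force: [0.8, 0.1, 1.4]
eef_pos: [0.5264, -0.2606, 0.0464]
ft_force: [1.0, -0.8, 4.2]
```

Converted, 0.002 m / 0.75 = 0.0027.

```bash
for i in 1 2 3; do echo '[[[0, 0, 0], [0, 0, 0.0027], 0], [[0, 0, 0], [0, 0, 0.0027], 0]]' > path.dat && python3 jog.py path.dat|egrep 'eef|ft_f'; done
```

```text
eef_pos: [0.527, -0.2607, 0.0446]
ft_force: [3.2, 0.4, 6.1]
eef_pos: [0.5274, -0.2608, 0.0437]
ft_force: [2.1, 0.9, 10.4]
eef_pos: [0.5276, -0.2608, 0.0433]
ft_force: [-1.0, 2.2, 18.1]
```

The key bottomed out (18 N, not moving further). Release it, retreat, and do a last numeric check.

Converted, 0.14 m / 0.75 = 0.1867, 0.12 m / 0.75 = 0.16.

```bash
echo '[[[0, 0, 0], [0, 0, -0.0267], 0], [[0, 0, 0], [0, 0, -0.08], 0], [[0, 0, 0], [0.08, 0, -0.12], 0], [[0, 0, 0], [0.16, 0, -0.12], 0], [[0, 0, 0], [0.1867, 0, -0.12], 0], [[0, 0, 0], [0.1867, 0, -0.12], 0], [[0, 0, 0], [0.1867, 0, -0.12], 0], [[0, 0, 0], [0.1867, 0, -0.12], 0]]' > path.dat && python3 jog.py path.dat|egrep 'clock|eef|ft_f'; python3 - <<'E'
from h import *
import cv2
a=cv2.imread("pics/t9.png"); t=bot.camera("top")[:,:,::-1]; o=cv2.imread("pics/top0.png")
d=np.abs(a.astype(int)-t).max(2)
print("wheel/block change vs set:",d[170:250,365:485].max(), "mean wheel",d[188:230,448:470].mean(), "led px",a[232:235,443:447].mean((0,1)),t[232:235,443:447].mean((0,1)))
e=np.abs(o.astype(int)-t).max(2); print("bystanders",e[255:290,270:310].max(),e[255:290,145:225].max())
E
```

```text
clock: 26.72
eef_pos: [0.3861, -0.2568, 0.129]
ft_force: [0.3, -0.2, -0.4]
wheel/block change vs set: 17 mean wheel 3.392857142857143 led px [161.33333333 183.83333333 180.75      ] [162.41666667 185.25       182.16666667]
bystanders 11 13
```

```bash
python3 -c "
from workcell import bot
print(bot.job_done())"
```

```text
the job is handed in; nothing more can be done
None
```

The job is handed in at about 27 s: both jars are down in the two empty wells (back middle and front right), the wheel reads 4, the start key was pressed to its stop and released, and the final picture shows no movement around the tin, bottle, loupe and nozzle.

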